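# Sort a pile of salvaged amplifier parts into their fitted trays

### The arm

A 6-joint arm with a two-finger parallel gripper is mounted at the origin on the work surface. World frame = base frame: x ahead of the robot, y to its left, z up, the work surface at z = 0. Lengths are in m, angles in rad, forces in N, time in s.
With the tool pointing down it reaches from about 0.35 to 0.775 m from the base axis. Payload 5.5 kg.
Tool frame: the origin (TCP) lies between the finger pads; the fingertips stand 19 mm ahead of it and the grasp point (between the pads) is the TCP; z points along the fingers, y is the line along which they close (so a half turn about z gives the same grasp; the last joint's range is limited). The gripper opens to 85 mm and grips with 20 to 120 N. Pads are 22 mm wide; open, the fingers measure 114 mm over their backs; the gripper's body (76 mm by 85 mm) begins 54 mm behind the grasp point. The pads swing forward as they close: fully open they stand 13 mm farther back than shut.
Start: joints at [-1.396, 0.313, 0.046, 1.304, 0, 1.431], TCP at [0.178, -0.547, 0.214] pointing down, gripper open.
Joint ranges: [-2.76, 2.76], [-0.86, 1.69], [-1.03, 1.26], [-2.2, 2.34], [-1.47, 1.5], [-3.14, 3.14]. Speed limits (rad/s): [2.57, 2.57, 3.14, 3.14, 3.14, 3.14].

### API

Orientations are given as a unit quaternion [w, x, y, z].
In Python, from workcell import env gives the robot as it stands.
- The arm moves only by the tool carry_out, never from a script. Its argument "increments" is a list that holds one entry, the list of rows, each a list of 6 numbers: the shift along the tool's x, y, z each as a share of 50 cm, from -1 to 1, then the turn, a rotation vector about the tool's x, y, z each as a share of 2 pi rad, from -1 to 1. In form: [[[x, y, z, ax, ay, az], ...]]. A call has 1 to 5 rows; each row is the pose to reach, as a shift and turn from the pose commanded when the call began, along the tool's axes at that moment, turning the shorter way round; what a row does not reach only later rows make up. A row lasts 1/8 s, in which the tool goes at most 62.5 mm and 10.7 degrees, less where a joint would pass 70% of its speed; a pose out of reach is approached as far as the arm can. A call with a number of a shift or a turn outside -1 to 1 is refused whole. A call with a gripper value outside its range is refused whole. "jaw" is the closure, from 0 (fully open) to 1 (shut), set as the call begins (left out, the last holds). The fingers move at their own pace and stop on an object; "squeeze" is the grip in N (left out, the last holds). Time passes only in rows, so rows that repeat a pose let the fingers close. It gives the time, the measured TCP pose, the force, the opening and the grip force at its end, in the units of the state.
- env.get_state(): the state, without advancing time (a new reading comes with each control period).
- env.read_camera(name): name is "scene" or "top" or "wrist"; returns a dict with "frame" (420x560x3 uint8, blue, green, red), "z_map" (420x560 float32, m along the optical axis (not along the pixel's ray), 0 where there is no reading), "intrinsics" (3x3 intrinsics, pixels), "R" (3x3) and "t" (3): a world point X has camera coordinates R X + t; the wrist camera has in their place "T_tool_cam" (4x4, takes a point from camera to tool coordinates, whose origin is the TCP and whose axes are the flange's). Camera axes: x right, y down, z forward; pixel columns grow to the right and rows downward; lengths in m; the calibration is good to about 2 mm. The wrist camera is an equidistant fisheye: a pixel r from the principal point sees the ray r / f radians off the axis. A picture is of the moment at which its call begins: read the wrist's pose just before it.
- env.hand_in(): hands the job in; it is judged then, once.
Trained networks look in the newest picture that a camera, given by its name, has taken for a name from the list of things; names that differ only in an ending like _2 or _b are one class to them, and where a whole thing is asked for, a point or a joint stands for the part that bears it (a point fixed in the world has none). Each returns a list of dicts, best first, with "score" (0 to 1); they miss things now and then, are a little off and sometimes report something else, mostly with a low value. They report only what shows in the picture. A call takes as long as a camera call.
- env.find_in(camera, name): "position" ([x, y, z] in m, in world coordinates, good to about 4 mm: the middle of the surface that is visible of it).
The state is a dict: "clock": time; "joint_pos": joint angles; "qvel": joint speeds; "tau": joint torques, N m; "tcp_pos": TCP position; "orientation": TCP orientation; "wrist_force": force on the tool from outside, world axes, zero at the start; "ft_torque": the same for the moment, N m; "finger_gap": finger opening in m; "grip_force": force on a finger pad.
Only numpy, scipy, OpenCV 4.12 (cv2) and the standard library are available. Lean on these libraries where they do the work, as an engineer would, in place of code of your own. Each camera call takes 0.05 s, during which the arm holds its last target. There are 200 camera calls.

### The job

Parts stripped from an amplifier are piled on the repair bench. Take the pile apart from the top down, one part at a time, and lay each part flat and the same way up in the shallow tray that fits its outline: relay in the smallest rectangular tray, ring choke in the round one, screening can in the medium rectangular one, heatsink in the largest. Set each part down in its tray rather than dropping it, and leave the solder reel and the tip cleaner where they stand.

Things in the scene. Friction and masses are not known exactly. Their poses are not given: they have to be found in the camera images.
- relay: Relay, top of the pile: black plastic block with a grey foot, 30 x 16 x 24 high (mm), about 30 g. It starts standing on the choke, turned any way. Origin: centre of the underside; x along the length, y across the width, z up.
- choke: Ring choke, second from the top: copper-wound squat cylinder with radial brass-coloured wire turns, diameter 40, 24 high (mm), solid to the touch, about 90 g. It starts on the screening can. Origin: centre of the underside; z up.
- screen_can: Screening can, third from the top: closed plain steel box, 60 x 42 x 22 high (mm), about 110 g. It starts on the heatsink, lengthwise to within 0.2 rad. Origin: centre of the underside; x along the length, y across the width, z up.
- heatsink: Heatsink, bottom of the pile, on the bench: aluminium block with upright fins running lengthwise, 100 x 58 x 30 high (mm), about 220 g. Grip it across its width on the outer fins. Origin: centre of the underside; x along the length, y across the width, z up.
- tray_small: Smallest rectangular tray, white with grey floor; inside 46 x 32 (mm), so 8 of play all round the relay. Fixed to the bench. Outer walls 3 thick, 9 high above the bench; inner floor 3 above the bench. Origin: centre of the underside, at bench height; x along the length, y across.
- tray_round: Round tray, white with grey floor; inside diameter 56 (mm), 8 of play all round the choke. Fixed to the bench. Outer walls 3 thick, 9 high above the bench; inner floor 3 above the bench. Origin: centre of the underside, at bench height; z up.
- tray_medium: Medium rectangular tray, white with grey floor; inside 76 x 58 (mm), 8 of play all round the can. Fixed to the bench. Outer walls 3 thick, 9 high above the bench; inner floor 3 above the bench. Origin: centre of the underside, at bench height; x along the length, y across.
- tray_large: Largest rectangular tray, white with grey floor; inside 116 x 74 (mm), 8 of play all round the heatsink. Fixed to the bench. Outer walls 3 thick, 9 high above the bench; inner floor 3 above the bench. Origin: centre of the underside, at bench height; x along the length, y across.
- solder_reel: Bystander, loose: reel of solder standing on end, black flanges of diameter 54, 44 high (mm). It stands among the trays. Origin: centre of the underside.
- tip_cleaner: Bystander, loose: dark round tin with brass wool, diameter 60, 34 high (mm), at the left edge of the work. Origin: centre of the underside.

How it is judged:
By the outcome, as a careful person would: the job done as asked, in the order asked, and still so for the second after the job is handed in, with the robot touching nothing.
It also fails if it takes over 115 s, if anything falls off the work surface, if the arm or the gripper's body presses on something with over 40 N, if the wrist force passes 120 N, or if a joint passes its speed limit or range.

## Working session

There is one attempt and no reset: what is moved stays moved. The work goes in short steps, Python scripts to look and compute and a tool call to move; the robot and the scene stay as the last step left them, time stands still between calls to the robot, and variables do not carry over. Pictures are saved under pics/ and viewed, at most 14 in all, crops included, and the job is handed in when it is done.

Besides the shell and the picture viewer there is one more tool, called after ">>>" as a command line: name --argument value ..., lists and objects as JSON in quotes. carry_out: Moves the arm, as the interface text tells. Its arguments: {"type":"object","properties":{"increments":{"type":"array","items":{"type":"array","items":{"type":"array","items":{"type":"number","minimum":-1,"maximum":1}}}},"jaw":{"type":"number"},"squeeze":{"type":"number"}},"required":["increments"]}

```bash
mkdir -p pics; python3 - <<'E'
from workcell import env
import cv2,numpy as np
s=env.get_state();print(s['clock'],s['tcp_pos'],s['orientation'],s['finger_gap'])
for c in ['top','scene']:
    r=env.read_camera(c);cv2.imwrite(f'pics/{c}0.png',r['frame']);print(c,r['intrinsics'].tolist(),r['R'].tolist(),r['t'])
    for n in ['relay','choke','screen_can','heatsink','tray_small','tray_round','tray_medium','tray_large','solder_reel','tip_cleaner']:
        print(n,[(np.round(d['position'],3).tolist(),round(d['score'],2)) for d in env.find_in(c,n)[:2]])
E
```

```text
0.0 [ 0.17793185 -0.54619543  0.21308074] [-9.25504744e-04  9.87636779e-01  1.56756930e-01 -1.94122479e-05] 0.08491900250929568
top [[447.5780450627545, 0.0, 277.19158896563266], [0.0, 447.5780450627545, 219.87075160465332], [0.0, 0.0, 1.0]] [[-0.0037618919723376373, -0.9991417799038288, 0.04124987053794502], [-0.9866226537898173, -0.0030144510266512077, -0.1629927977358076], [0.16297725975585198, -0.0413112180359849, -0.985764574361879]] [0.06420353 0.55888972 0.85358694]
relay [([0.621, -0.006, 0.1], 0.46)]
choke [([0.621, -0.005, 0.077], 0.55)]
screen_can [([0.614, -0.004, 0.05], 0.9)]
heatsink [([0.62, -0.007, 0.022], 0.74)]
tray_small [([0.439, -0.232, 0.002], 0.7)]
tray_round [([0.428, 0.238, 0.007], 0.68)]
tray_medium [([0.453, 0.007, 0.002], 0.79)]
tray_large [([0.626, -0.206, 0.007], 0.61)]
solder_reel [([0.616, 0.203, 0.048], 0.82), ([0.625, -0.007, 0.102], 0.61)]
tip_cleaner [([0.522, 0.367, 0.031], 0.63)]
scene [[434.390192461658, 0.0, 279.3429173371139], [0.0, 434.390192461658, 198.8607826080192], [0.0, 0.0, 1.0]] [[0.3652504629920987, 0.9309061356277635, 0.002421969166125314], [0.6709165217802264, -0.2614355114501497, -0.6939182186361171], [-0.6453395386045869, 0.2550788897642899, -0.7200497482189937]] [-0.26141729 -0.29761759  1.26499666]
relay [([0.633, -0.01, 0.098], 0.8)]
choke []
screen_can [([0.643, -0.024, 0.05], 0.56)]
heatsink [([0.649, -0.028, 0.028], 0.98)]
tray_small [([0.433, -0.231, -0.0], 0.92)]
tray_round [([0.429, 0.246, 0.007], 0.78)]
tray_medium [([0.451, 0.011, 0.005], 0.6)]
tray_large [([0.634, -0.205, 0.0], 0.88)]
solder_reel [([0.627, 0.2, 0.043], 0.64)]
tip_cleaner [([0.53, 0.362, 0.032], 0.83), ([0.626, 0.2, 0.046], 0.39)]
```

View pics/top0.png

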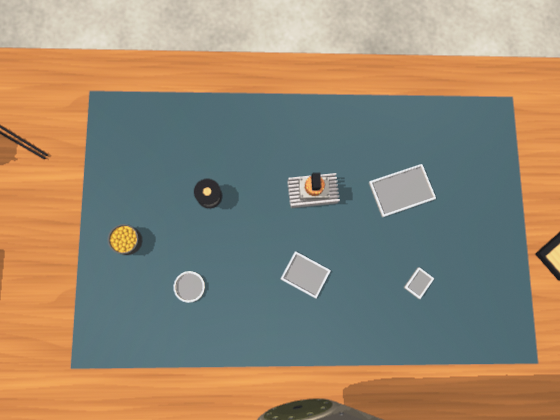

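View pics/scene0.png

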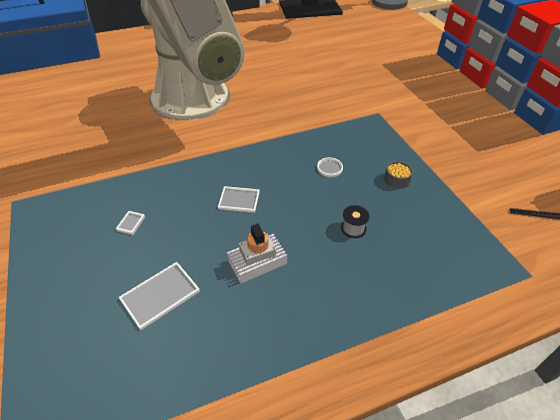

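```bash
cat > h.py <<'E'
from workcell import env
import cv2,numpy as np
from scipy.spatial.transform import Rotation as Rot
def cloud(c):
    """world points HxWx3 and the frame, from a fixed or the wrist camera"""
    s=env.get_state();r=env.read_camera(c);K=r['intrinsics'];z=r['z_map'].astype(float)
    v,u=np.mgrid[:z.shape[0],:z.shape[1]];a=(u-K[0,2])/K[0,0];b=(v-K[1,2])/K[1,1]
    if c=='wrist':
        th=np.hypot(a,b);k=np.tan(np.minimum(th,1.5))/np.maximum(th,1e-9);T=r['T_tool_cam']
        P=np.stack([a*k*z,b*k*z,z],-1)@T[:3,:3].T+T[:3,3]
        w=s['orientation'];R=Rot.from_quat([w[1],w[2],w[3],w[0]]).as_matrix()
        W=P@R.T+s['tcp_pos']
    else: W=(np.stack([a*z,b*z,z],-1)-r['t'])@r['R']
    W[z<=0]=np.nan
    return W,r['frame'],r
def rect(pts):
    """centre, (long,short) mm, angle of long side in world"""
    (c,(w,h),a)=cv2.minAreaRect((pts[:,:2]*1000).astype(np.float32))
    if w<h:w,h,a=h,w,a+90
    return np.round(c,1),np.round([w,h],1),round((a+90)%180-90,1)
E
python3 - <<'E'
from h import *
T={'small':(.436,-.232),'round':(.428,.242),'medium':(.452,.009),'large':(.63,-.206)}
for c in ['top','scene']:
    W,f,r=cloud(c);print(c)
    g=f.min(2)>95
    for n,p in T.items():
        d=np.hypot(W[...,0]-p[0],W[...,1]-p[1])<.085
        m=d&g&(W[...,2]<.02);print(n,m.sum(),*rect(W[m]),'zmed',np.round(np.median(W[m][:,2])*1000,1))
    bz=np.hypot(W[...,0]-.62,W[...,1]+.006)<.08
    for lo,hi in [(.023,.036),(.044,.058),(.069,.08),(.093,.106)]:
        m=bz&(W[...,2]>lo)&(W[...,2]<hi)
        if m.sum()>4: print(lo,m.sum(),*rect(W[m]),'z',np.round(np.median(W[m][:,2])*1000,1))
E
```

```text
top
small 567 [ 434.7 -232. ] [58.6 43.3] -37.3 zmed 4.5
round 825 [428.1 243.4] [64.5 62.5] 89.8 zmed 4.2
medium 1388 [452.5   5.2] [86.4 69.1] 61.4 zmed 4.2
large 2250 [ 632.7 -206.8] [131.1  84.9] -71.1 zmed 4.3
0.023 402 [627.2 -12.5] [99.7 58.8] -83.9 z 29.9
0.044 316 [625.7 -11. ] [60.5 42.4] -88.5 z 52.9
0.069 155 [624.   -8.8] [37.3 33.3] 86.8 z 76.4
0.093 143 [628.2  -9.7] [30.7 16.4] 2.8 z 100.5
scene
small 471 [ 429.6 -229.5] [63.2 49.3] -37.8 zmed 4.3
round 438 [424.8 244.5] [75.4 60.8] -26.1 zmed 4.5
medium 928 [446.7   6.7] [87.  77.9] 62.2 zmed 4.0
large 2831 [ 627.6 -204.3] [126.6  91.3] -71.4 zmed 3.8
0.023 715 [626.7 -11.1] [100.6  59.3] -84.2 z 28.9
0.044 360 [625.7  -9.8] [60.5 42.7] -87.6 z 52.2
0.069 152 [628.1  -8.7] [37.7 32.9] 81.5 z 75.7
0.093 145 [626.6  -8.6] [32.2 15.9] 2.7 z 100.2
```

```bash
cat >> h.py <<'E'
def go(x,y,z,psi):
    """row (shares) from the measured pose to a tool-down pose with tool x at yaw psi (deg); mm"""
    s=env.get_state();w=s['orientation'];R=Rot.from_quat([w[1],w[2],w[3],w[0]])
    p=np.radians(psi);c,q=np.cos(p),np.sin(p)
    G=Rot.from_matrix([[c,q,0],[q,-c,0],[0,0,-1]])
    d=R.inv().apply(np.array([x,y,z])/1000-s['tcp_pos'])/.5
    print('row',np.round(np.r_[d,(R.inv()*G).as_rotvec()/(2*np.pi)],4).tolist(),'rows>=',round(np.linalg.norm(d)*8,1),'t',round(s['clock'],2),'j',np.round(s['joint_pos'],2),'tcp',np.round(s['tcp_pos']*1000,1),'gap',round(s['finger_gap']*1000,1),'F',np.round(s['wrist_force'],1))
E
python3 -c "
from h import *
go(400,-280,230,55);go(627,-9,200,92.8)"
```

```text
row [0.5874, -0.3699, -0.032, 0.0, 0.0, -0.1027] rows>= 5.6 t 1.2 j [-1.4   0.31  0.05  1.3  -0.    1.43] tcp [ 178.  -546.8  214. ] gap 85.0 F [-0.1  0.9  0.8]
row [1.1869, -0.7447, 0.028, 0.0, 0.0, -0.2077] rows>= 11.2 t 1.2 j [-1.4   0.31  0.05  1.3  -0.    1.43] tcp [ 178.  -546.8  214. ] gap 85.0 F [-0.1  0.9  0.8]
```

>>> carry_out --increments '[[[0.59, -0.372, -0.03, 0, 0, -0.1], [0.59, -0.372, -0.03, 0, 0, -0.1], [0.59, -0.372, -0.03, 0, 0, -0.1], [0.59, -0.372, -0.03, 0, 0, -0.1], [0.59, -0.372, -0.03, 0, 0, -0.1]]]'

```text
clock: 1.82
tcp_pos: [0.3787, -0.3052, 0.2278]
orientation: [0.001, 0.891, 0.454, 0.0]
wrist_force: [0.6, -0.4, 0.0]
finger_gap: 0.0856
grip_force: 0.0
```

```bash
python3 -c "
from h import *
go(560,-9,230,92.8)"
```

```text
row [0.6924, -0.0542, -0.0046, 0.0001, 0.0001, -0.1077] rows>= 5.6 t 1.82 j [-0.84  0.14 -0.15  1.29  0.    1.35] tcp [ 378.7 -305.2  227.8] gap 85.6 F [ 0.6 -0.4  0. ]
```

>>> carry_out --increments '[[[0.692, -0.054, -0.005, 0, 0, -0.108], [0.692, -0.054, -0.005, 0, 0, -0.108], [0.692, -0.054, -0.005, 0, 0, -0.108], [0.692, -0.054, -0.005, 0, 0, -0.108], [0.692, -0.054, -0.005, 0, 0, -0.108]]]'

```text
clock: 2.45
tcp_pos: [0.5419, -0.0384, 0.2299]
orientation: [0.0, 0.689, 0.725, 0.0]
wrist_force: [0.7, -0.2, -0.3]
finger_gap: 0.0855
grip_force: 0.0
```

```bash
python3 - <<'E'
from h import *
W,f,r=cloud('wrist');cv2.imwrite('pics/w1.png',f);print(r['intrinsics'][0,0],r['T_tool_cam'].round(3).tolist())
bz=np.hypot(W[...,0]-.627,W[...,1]+.01)<.07
for lo,hi in [(.023,.036),(.044,.058),(.069,.08),(.093,.106)]:
    m=bz&(W[...,2]>lo)&(W[...,2]<hi)
    if m.sum()>4: print(lo,m.sum(),*rect(W[m]),'z',np.round(np.median(W[m][:,2])*1000,1))
g=f.min(2)>95
m=g&(np.hypot(W[...,0]-.452,W[...,1]-.006)<.07)&(W[...,2]<.02)
if m.sum()>5:print('med',m.sum(),*rect(W[m]))
go(627.5,-9,130,92.8)
E
```

```text
325.19226210127806 [[-0.001, -0.95, -0.313, 0.081], [1.0, -0.001, 0.0, -0.0], [-0.001, -0.313, 0.95, -0.161], [0.0, 0.0, 0.0, 1.0]]
0.023 1228 [626.6 -12. ] [100.9  59. ] -83.9 z 30.2
0.044 1035 [625.1 -10.3] [60.6 42.9] -87.3 z 52.6
0.069 563 [623.2  -8.4] [37.5 34.7] 83.0 z 76.1
0.093 568 [627.7  -8.6] [30.3 16.2] 1.2 z 100.5
med 7729 [450.9   8.3] [139.7 134.2] 28.7
row [0.0359, 0.1669, 0.2, 0.0006, -0.0006, 0.0013] rows>= 2.1 t 2.5 j [-0.21  0.25 -0.    1.32  0.    1.31] tcp [544.9 -32.1 229.6] gap 85.4 F [ 4.   3.4 -0.8]
```

View pics/w1.png

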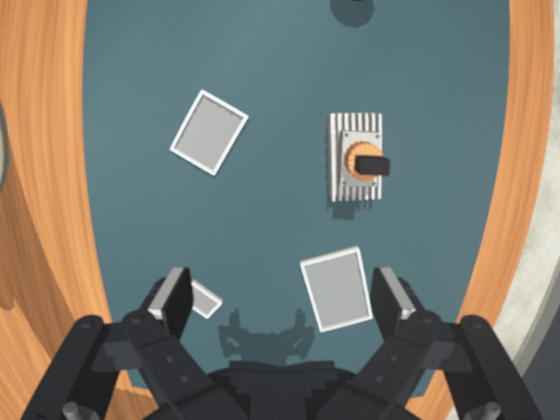

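```bash
python3 -c "
from h import *
go(627.5,-9,150,92);go(627.5,-9,102,92)"
```

```text
row [0.0361, 0.167, 0.16, 0.0006, -0.0006, 0.0035] rows>= 1.9 t 2.5 j [-0.21  0.25 -0.    1.32  0.    1.31] tcp [544.9 -32.1 229.6] gap 85.4 F [ 4.   3.4 -0.8]
row [0.0357, 0.1667, 0.256, 0.0006, -0.0006, 0.0035] rows>= 2.5 t 2.5 j [-0.21  0.25 -0.    1.32  0.    1.31] tcp [544.9 -32.1 229.6] gap 85.4 F [ 4.   3.4 -0.8]
```

>>> carry_out --increments '[[[0.036, 0.165, 0.12, 0, 0, 0.003], [0.036, 0.165, 0.12, 0, 0, 0.003], [0.036, 0.165, 0.12, 0, 0, 0.003], [0.036, 0.165, 0.12, 0, 0, 0.003]]]'

```text
clock: 3.0
tcp_pos: [0.6219, -0.0182, 0.1698]
orientation: [-0.0, 0.696, 0.718, -0.0]
wrist_force: [-0.2, -0.5, -0.4]
finger_gap: 0.0851
grip_force: 0.0
```

```bash
python3 -c "
from h import *
go(627.5,-9,102,92)"
```

```text
row [0.018, 0.012, 0.1355, -0.0001, 0.0, -0.0004] rows>= 1.1 t 3.0 j [-0.16  0.42  0.09  1.24 -0.    1.38] tcp [621.9 -18.2 169.8] gap 85.1 F [-0.2 -0.5 -0.4]
```

>>> carry_out --increments '[[[0.018, 0.012, 0.06, 0, 0, 0], [0.018, 0.012, 0.11, 0, 0, 0], [0.018, 0.012, 0.11, 0, 0, 0], [0.018, 0.012, 0.11, 0, 0, 0]]]'

```text
clock: 3.5
tcp_pos: [0.6285, -0.0095, 0.1167]
orientation: [0.001, 0.696, 0.718, 0.001]
wrist_force: [-0.2, -1.0, -0.3]
finger_gap: 0.0856
grip_force: 0.0
```

```bash
python3 -c "
from h import *
go(627.5,-9,102,92)"
```

```text
row [0.001, -0.0021, 0.0295, 0.0004, 0.0001, -0.0006] rows>= 0.2 t 3.5 j [-0.14  0.46  0.02  1.13 -0.    1.4 ] tcp [628.5  -9.5 116.7] gap 85.6 F [-0.2 -1.  -0.3]
```

>>> carry_out --increments '[[[0.001, -0.001, 0.029, 0, 0, 0], [0.001, -0.001, 0.029, 0, 0, 0]]]'

```text
clock: 3.75
tcp_pos: [0.6268, -0.0084, 0.0994]
orientation: [-0.001, 0.696, 0.718, -0.0]
wrist_force: [-0.5, 0.2, 0.0]
finger_gap: 0.0852
grip_force: 0.0
```

>>> carry_out --increments '[[[0, 0, 0, 0, 0, 0], [0, 0, 0, 0, 0, 0], [0, 0, 0, 0, 0, 0], [0, 0, 0, 0, 0, 0], [0, 0, 0, 0, 0, 0]]]' --jaw 1 --squeeze 30

```text
clock: 4.38
tcp_pos: [0.6276, -0.0084, 0.1002]
orientation: [0.0, 0.696, 0.718, -0.0]
wrist_force: [-0.4, 0.4, -0.1]
finger_gap: 0.0002
grip_force: 0.0
```

```bash
python3 - <<'E'
from h import *
W,f,r=cloud('wrist');W2,f2,r2=cloud('scene')
cv2.imwrite('pics/w2.png',np.hstack([f[0:300,140:540],cv2.resize(f2[180:320,180:340],None,fx=2.2,fy=2.2)[:300]]))
E
```

```text
(no output)
```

View pics/w2.png

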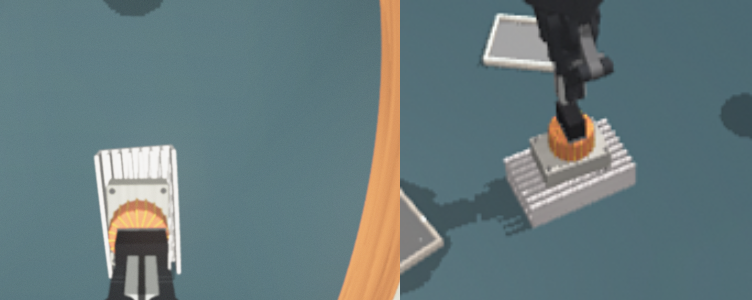

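>>> carry_out --increments '[[[0, 0, -0.06, 0, 0, 0], [0, 0, -0.12, 0, 0, 0], [0, 0, -0.12, 0, 0, 0]]]'

```text
clock: 4.85
tcp_pos: [0.6295, -0.0086, 0.1631]
orientation: [0.002, 0.696, 0.718, 0.002]
wrist_force: [0.9, -0.4, -1.2]
finger_gap: -0.0002
grip_force: 0.0
```

```bash
python3 - <<'E'
from h import *
W,f,r=cloud('wrist');W2,f2,r2=cloud('scene')
cv2.imwrite('pics/w3.png',np.hstack([f[0:400,100:500],cv2.resize(f2[160:320,180:340],None,fx=2.5,fy=2.5)[:400]]))
for X in (W,W2):
  bz=np.hypot(X[...,0]-.627,X[...,1]+.01)<.07
  for lo,hi in [(.023,.036),(.044,.058),(.069,.08),(.083,.106),(.107,.2)]:
    m=bz&(X[...,2]>lo)&(X[...,2]<hi)
    if m.sum()>4: print(lo,m.sum(),*rect(X[m]),'z',np.round(np.median(X[m][:,2])*1000,1),X[m][:,2].min())
E
```

```text
0.023 1414 [626.9 -11.8] [100.7  58.6] -83.6 z 30.5 0.023039078959421783
0.044 1180 [625.6 -10. ] [59.4 42.1] -87.6 z 52.6 0.04434916887264527
0.069 714 [625.2  -7.2] [37.8 35.9] 55.7 z 76.1 0.06901078816828153
0.083 1101 [627.7  -8.2] [30.2 16.4] 1.2 z 100.3 0.08300878604265147
0.107 825 [6.288e+02 2.000e-01] [27.4  6. ] 2.1 z 193.8 0.18447162377334866
0.023 724 [627.1 -11.4] [100.6  59.7] -84.6 z 28.9 0.023016626856410767
0.044 365 [625.2 -10. ] [60.5 44.9] -86.6 z 52.1 0.044013679230207894
0.069 166 [627.9  -8.8] [37.6 33.9] 80.4 z 75.8 0.06901518660304118
0.083 189 [627.6  -8.6] [31.7 16.3] 1.7 z 99.7 0.08306898602757931
0.107 102 [633.9 -11.8] [25.6 15.7] 60.4 z 191.9 0.17836380894346446
```

View pics/w3.png

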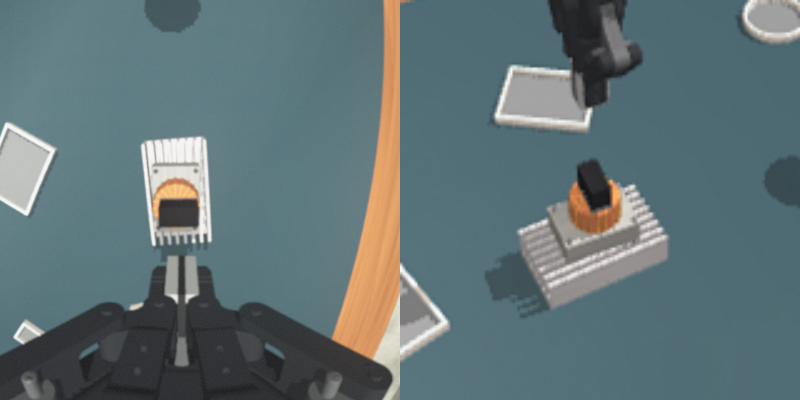

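```bash
cat > tip.py <<'E'
from h import *
s=env.get_state();t=s['tcp_pos'];print('tcp',t,s['finger_gap'],s['clock'])
for c in ('wrist','scene'):
  X,f,r=cloud(c)
  m=(np.abs(X[...,0]-t[0])<.08)&(np.abs(X[...,1]-t[1])<.04)&(X[...,2]>.112)
  P=X[m];i=np.argsort(P[:,2])[:12];print(c,m.sum(),np.round(P[i][::3]*1000,1).tolist())
E
python3 tip.py
```

```text
tcp [ 0.62759091 -0.00841914  0.16002155] 0.00010757724525942505 4.95
wrist 41493 [[621.8, 1.7, 181.2], [625.6, 2.1, 181.8], [624.7, 2.2, 182.0], [625.2, 2.2, 182.1]]
scene 10474 [[630.1, -16.0, 176.3], [633.0, -11.7, 177.5], [632.8, -15.0, 181.0], [632.4, -14.8, 183.0]]
```

>>> carry_out --increments '[[[0, 0, 0, 0, 0, 0], [0, 0, 0, 0, 0, 0], [0, 0, 0, 0, 0, 0], [0, 0, 0, 0, 0, 0]]]' --jaw 0

```text
clock: 5.55
tcp_pos: [0.6275, -0.0084, 0.1601]
orientation: [-0.0, 0.696, 0.718, -0.0]
wrist_force: [-0.1, -0.2, -0.4]
finger_gap: 0.0726
grip_force: 0.0
```

```bash
python3 tip.py
```

```text
tcp [ 0.62754965 -0.00843191  0.16007361] 0.07263345652415033 5.55
wrist 39865 [[664.1, -12.1, 185.6], [663.9, -7.2, 186.0], [663.7, -6.0, 186.2], [590.8, -4.6, 186.5]]
scene 10888 [[670.2, -5.6, 186.2], [672.4, -13.2, 189.2], [673.5, -11.8, 189.7], [586.4, -14.9, 190.3]]
```

>>> carry_out --increments '[[[0, 0, 0.1, 0, 0, 0], [0, 0, 0.182, 0, 0, 0], [0, 0, 0.182, 0, 0, 0], [0, 0, 0.182, 0, 0, 0]]]'

```text
clock: 6.15
tcp_pos: [0.6285, -0.0085, 0.0707]
orientation: [0.001, 0.696, 0.718, 0.0]
wrist_force: [-0.2, -0.7, 0.2]
finger_gap: 0.0851
grip_force: 0.0
```

>>> carry_out --increments '[[[0, 0, 0, 0, 0, 0], [0, 0, 0, 0, 0, 0], [0, 0, 0, 0, 0, 0], [0, 0, 0, 0, 0, 0], [0, 0, 0, 0, 0, 0]]]' --jaw 1 --squeeze 30

```text
clock: 6.78
tcp_pos: [0.6282, -0.0085, 0.0701]
orientation: [0.001, 0.696, 0.718, 0.0]
wrist_force: [-0.9, -0.0, 4.7]
finger_gap: 0.0292
grip_force: 30.4
```

>>> carry_out --increments '[[[0, 0, -0.01, 0, 0, 0], [0, 0, -0.08, 0, 0, 0], [0, 0, -0.16, 0, 0, 0], [0, 0, -0.16, 0, 0, 0], [0, 0, -0.16, 0, 0, 0]]]'

```text
clock: 7.4
tcp_pos: [0.6272, -0.0084, 0.1486]
orientation: [-0.0, 0.696, 0.718, -0.0]
wrist_force: [-0.5, -0.7, -1.1]
finger_gap: 0.0293
grip_force: 29.8
```

```bash
python3 - <<'E'
exec(open('tip.py').read())
W,f,r=cloud('wrist');W2,f2,r2=cloud('scene')
cv2.imwrite('pics/w4.png',np.hstack([f[0:400,100:500],cv2.resize(f2[120:280,180:340],None,fx=2.5,fy=2.5)[:400]]))
go(433.5,-231.5,150,52.5)
E
```

```text
tcp [ 0.62717079 -0.00836909  0.14861715] 0.02925835721773058 7.4
wrist 44530 [[641.6, -1.1, 153.7], [639.9, -0.6, 154.9], [615.3, -1.6, 155.4], [626.8, -1.1, 155.7]]
scene 11104 [[617.3, -16.3, 153.8], [640.9, -9.9, 155.0], [640.2, -6.1, 155.3], [640.9, -13.5, 156.4]]
row [-0.4338, -0.4003, -0.0038, -0.0004, 0.0001, 0.1093] rows>= 4.7 t 7.6 j [-0.14  0.44  0.07  1.2  -0.    1.4 ] tcp [626.6  -8.3 147.6] gap 29.2 F [-1.1  0.3 -0.6]
```

View pics/w4.png

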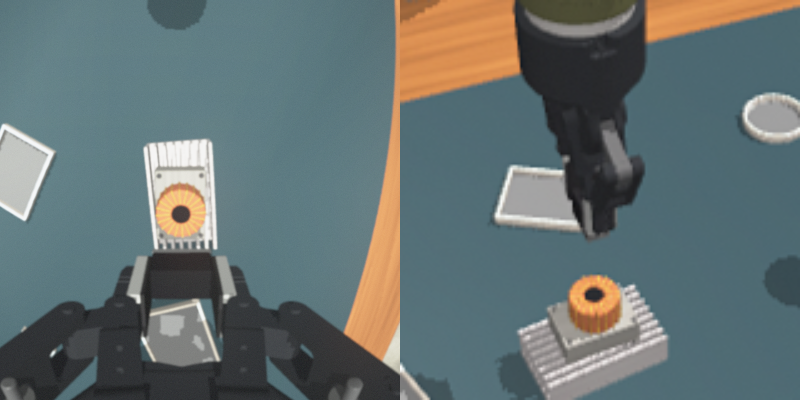

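```bash
python3 -c "
from h import *
go(400,-275,150,52.5)"
```

```text
row [-0.5186, -0.47, -0.0037, -0.0004, 0.0001, 0.1093] rows>= 5.6 t 7.6 j [-0.14  0.44  0.07  1.2  -0.    1.4 ] tcp [626.6  -8.3 147.6] gap 29.2 F [-1.1  0.3 -0.6]
```

>>> carry_out --increments '[[[-0.519, -0.47, -0.006, 0, 0, 0.109], [-0.519, -0.47, -0.006, 0, 0, 0.109], [-0.519, -0.47, -0.006, 0, 0, 0.109], [-0.519, -0.47, -0.006, 0, 0, 0.109], [-0.519, -0.47, -0.006, 0, 0, 0.109]]]'

```text
clock: 8.22
tcp_pos: [0.4236, -0.2476, 0.1513]
orientation: [-0.0, 0.897, 0.443, -0.0]
wrist_force: [0.0, -0.5, -0.4]
finger_gap: 0.0288
grip_force: 29.8
```

>>> carry_out --increments '[[[-0.06, -0.06, 0, 0, 0, 0], [-0.06, -0.06, 0, 0, 0, 0], [-0.06, -0.06, 0, 0, 0, 0]]]'

```text
clock: 8.6
tcp_pos: [0.3834, -0.2524, 0.1517]
orientation: [0.0, 0.897, 0.443, 0.0]
wrist_force: [1.2, 0.1, -1.1]
finger_gap: 0.0288
grip_force: 29.9
```

```bash
cat > tray.py <<'E'
from h import *
import sys
T={'small':(.4335,-.2315),'round':(.427,.2435),'medium':(.451,.0065),'large':(.631,-.206)}
def tray(n,c='wrist'):
    W,f,r=cloud(c);p=T[n]
    g=(f.min(2)>95)&(np.hypot(W[...,0]-p[0],W[...,1]-p[1])<.095)&(W[...,2]<.016)
    k,L,S,C=cv2.connectedComponentsWithStats(g.astype(np.uint8))
    i=1+np.argmax(S[1:,4]);m=L==i;print(n,c,S[i],*rect(W[m]))
    m&=W[...,2]>.0065;print(' walls',m.sum(),*rect(W[m]));return f
E
python3 - <<'E'
from tray import *
go(433.5,-231.5,150,52.5)
f=tray('small');cv2.imwrite('pics/w5.png',f[:400,100:500])
E
```

```text
row [0.094, 0.0542, 0.0034, 0.0, -0.0, 0.0002] rows>= 0.9 t 8.6 j [-0.76  0.12 -0.36  1.09  0.    1.47] tcp [ 383.4 -252.4  151.7] gap 28.8 F [ 1.2  0.1 -1.1]
small wrist [  211    47   193   184 21209] [ 435.1 -219.8] [189.8 166.2] -7.9
 walls 589 [ 434.8 -230.3] [51.4 37.5] -37.3
```

View pics/w5.png

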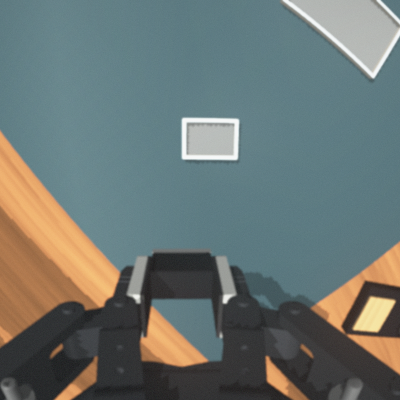

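```bash
python3 -c "
from h import *
go(434.8,-230.3,50,52.7)"
```

```text
row [0.0967, 0.0542, 0.2035, 0.0001, -0.0, -0.0002] rows>= 1.9 t 8.65 j [-0.76  0.12 -0.35  1.09  0.    1.47] tcp [ 383.9 -252.2  151.7] gap 29.2 F [ 0.  -0.6  0.5]
```

>>> carry_out --increments '[[[0.097, 0.054, 0.05, 0, 0, 0], [0.097, 0.054, 0.15, 0, 0, 0], [0.097, 0.054, 0.203, 0, 0, 0], [0.097, 0.054, 0.203, 0, 0, 0], [0.097, 0.054, 0.203, 0, 0, 0]]]'

```text
clock: 9.28
tcp_pos: [0.4353, -0.2303, 0.0512]
orientation: [0.001, 0.896, 0.444, 0.0]
wrist_force: [0.6, 0.3, 0.8]
finger_gap: 0.029
grip_force: 29.9
```

```bash
python3 -c "
from h import *
go(434.8,-230.3,-1.5,52.7)"
```

```text
row [-0.0007, -0.001, 0.1054, 0.0002, 0.0, -0.0001] rows>= 0.8 t 9.28 j [-0.65  0.27 -0.44  0.86 -0.    1.57] tcp [ 435.3 -230.3   51.2] gap 29.0 F [0.6 0.3 0.8]
```

>>> carry_out --increments '[[[0, 0, 0.05, 0, 0, 0], [0, 0, 0.09, 0, 0, 0], [0, 0, 0.102, 0, 0, 0], [0, 0, 0.104, 0, 0, 0], [0, 0, 0.104, 0, 0, 0]]]'

```text
clock: 9.9
tcp_pos: [0.435, -0.2308, -0.0006]
orientation: [0.001, 0.897, 0.443, 0.0]
wrist_force: [-0.6, 0.7, 0.4]
finger_gap: 0.0292
grip_force: 29.9
```

>>> carry_out --increments '[[[0, 0, 0.002, 0, 0, 0], [0, 0, 0.004, 0, 0, 0], [0, 0, 0.004, 0, 0, 0]]]'

```text
clock: 10.28
tcp_pos: [0.4346, -0.2304, -0.0029]
orientation: [0.001, 0.897, 0.443, 0.0]
wrist_force: [-0.4, 1.1, 4.2]
finger_gap: 0.0289
grip_force: 30.4
```

>>> carry_out --increments '[[[0, 0, 0, 0, 0, 0], [0, 0, 0, 0, 0, 0], [0, 0, 0, 0, 0, 0], [0, 0, -0.02, 0, 0, 0], [0, 0, -0.06, 0, 0, 0]]]' --jaw 0

```text
clock: 10.9
tcp_pos: [0.4336, -0.2296, 0.0265]
orientation: [-0.001, 0.897, 0.443, -0.0]
wrist_force: [0.4, -0.7, 0.6]
finger_gap: 0.0855
grip_force: 0.0
```

>>> carry_out --increments '[[[0, 0, -0.12, 0, 0, 0], [0, 0, -0.2, 0, 0, 0], [0, 0, -0.2, 0, 0, 0], [0, 0, -0.2, 0, 0, 0]]]'

```text
clock: 11.4
tcp_pos: [0.4339, -0.23, 0.1263]
orientation: [0.0, 0.897, 0.443, -0.0]
wrist_force: [0.4, -0.0, -0.6]
finger_gap: 0.0856
grip_force: 0.0
```

```bash
python3 - <<'E'
from h import *
go(626,-10,150,92)
for c in ('wrist','scene'):
    W,f,r=cloud(c)
    m=(np.hypot(W[...,0]-.4348,W[...,1]+.2303)<.03)&(W[...,2]>.015)&(W[...,2]<.05);print(c,m.sum(),*rect(W[m]),np.percentile(W[m][:,2],90))
E
```

```text
row [0.5828, 0.0379, -0.0475, 0.0, 0.0, -0.1095] rows>= 4.7 t 11.4 j [-0.65  0.2  -0.33  1.05 -0.    1.57] tcp [ 433.9 -230.   126.3] gap 85.6 F [ 0.4 -0.  -0.6]
wrist 789 [ 434.7 -230.5] [29.8 16.7] -37.8 0.02824139158111641
scene 145 [ 434.2 -229.6] [32.1 17.8] -37.0 0.028780662973493056
```

>>> carry_out --increments '[[[0.583, 0.038, -0.048, 0, 0, -0.109], [0.583, 0.038, -0.048, 0, 0, -0.109], [0.583, 0.038, -0.048, 0, 0, -0.109], [0.583, 0.038, -0.048, 0, 0, -0.109], [0.583, 0.038, -0.048, 0, 0, -0.109]]]'

```text
clock: 12.12
tcp_pos: [0.6269, -0.0076, 0.1485]
orientation: [-0.001, 0.695, 0.719, -0.001]
wrist_force: [1.1, -0.4, -0.4]
finger_gap: 0.0856
grip_force: 0.0
```

>>> carry_out --increments '[[[0.02, 0.03, 0, 0, 0, 0], [0.02, 0.03, 0, 0, 0, 0], [0.02, 0.03, 0, 0, 0, 0]]]'

```text
clock: 12.5
tcp_pos: [0.6398, 0.0, 0.149]
orientation: [-0.001, 0.696, 0.718, -0.001]
wrist_force: [0.1, 0.1, 0.2]
finger_gap: 0.0855
grip_force: 0.0
```

```bash
cat > pile.py <<'E'
from h import *
def circ(P):
    c,r=cv2.minEnclosingCircle((P[:,:2]*1000).astype(np.float32));return np.round(c,1),round(r,1)
def pile(c):
  W,f,r=cloud(c)
  bz=np.hypot(W[...,0]-.627,W[...,1]+.01)<.07
  for lo,hi in [(.023,.036),(.044,.058),(.0735,.08),(.093,.106)]:
    m=bz&(W[...,2]>lo)&(W[...,2]<hi)
    if m.sum()>4: print(c,lo,m.sum(),*rect(W[m]),'z',np.round(np.median(W[m][:,2])*1000,1),circ(W[m]))
E
python3 - <<'E'
from pile import *
pile('wrist');pile('scene')
go(626,-10,70,92)
E
```

```text
wrist 0.023 1530 [626.7 -12. ] [100.7  58.5] -83.8 z 30.5 (array([626.8, -11.8]), 57.7)
wrist 0.044 1352 [625.3 -10.1] [60.3 42.2] -87.9 z 52.4 (array([625.3, -10. ]), 35.8)
wrist 0.0735 1815 [626.   -8.2] [38.1 37.9] -25.0 z 76.3 (array([625.7,  -8.3]), 19.4)
scene 0.023 722 [626.1 -10.7] [101.7  60.4] -83.6 z 28.8 (array([626.7, -10.9]), 56.5)
scene 0.044 355 [625.1 -10.2] [60.3 44.4] -87.8 z 52.3 (array([624.5, -10.2]), 35.3)
scene 0.0735 267 [625.7  -8.4] [39.2 35.3] -20.1 z 76.3 (array([625.8,  -7.7]), 19.9)
row [-0.0183, -0.0283, 0.1597, -0.0002, 0.0, -0.0006] rows>= 1.3 t 12.6 j [-0.13  0.46  0.11  1.22 -0.    1.41] tcp [ 6.400e+02 -4.000e-01  1.498e+02] gap 85.4 F [0.2 0.5 0.3]
```

>>> carry_out --increments '[[[-0.015, -0.0275, 0.08, 0, 0, 0], [-0.015, -0.0275, 0.16, 0, 0, 0], [-0.015, -0.0275, 0.2, 0, 0, 0], [-0.015, -0.0275, 0.2095, 0, 0, 0], [-0.015, -0.0275, 0.2095, 0, 0, 0]]]'

```text
clock: 13.22
tcp_pos: [0.6276, -0.0081, 0.0462]
orientation: [0.0, 0.696, 0.718, 0.0]
wrist_force: [0.1, -0.7, 0.6]
finger_gap: 0.0853
grip_force: 0.0
```

>>> carry_out --increments '[[[0, 0, 0, 0, 0, 0], [0, 0, 0, 0, 0, 0], [0, 0, 0, 0, 0, 0], [0, 0, 0, 0, 0, 0], [0, 0, 0, 0, 0, 0]]]' --jaw 1 --squeeze 40

```text
clock: 13.85
tcp_pos: [0.6282, -0.0076, 0.0467]
orientation: [0.001, 0.696, 0.718, 0.0]
wrist_force: [-1.3, 0.3, 6.6]
finger_gap: 0.0378
grip_force: 40.2
```

>>> carry_out --increments '[[[0, 0, -0.01, 0, 0, 0], [0, 0, -0.08, 0, 0, 0], [0, 0, -0.18, 0, 0, 0], [0, 0, -0.2, 0, 0, 0], [0, 0, -0.2, 0, 0, 0]]]'

```text
clock: 14.48
tcp_pos: [0.6278, -0.0076, 0.1459]
orientation: [0.0, 0.696, 0.718, 0.0]
wrist_force: [0.7, -0.1, -1.2]
finger_gap: 0.0381
grip_force: 40.4
```

```bash
python3 - <<'E'
from pile import *
go(450,205,148,120)
pile('wrist')
E
```

```text
row [0.4363, -0.3418, -0.0046, 0.0002, 0.0001, -0.0782] rows>= 4.4 t 14.47 j [-0.14  0.44  0.06  1.19 -0.    1.4 ] tcp [627.8  -7.6 145.9] gap 38.1 F [ 0.7 -0.1 -1.2]
wrist 0.023 1274 [626.8 -11.7] [100.4  58.7] -83.7 z 30.5 (array([626.5, -11.5]), 57.6)
wrist 0.044 3214 [625.4  -9.7] [58.5 42.2] -87.9 z 52.5 (array([625.7,  -9.9]), 35.4)
```

>>> carry_out --increments '[[[0.436, -0.342, -0.005, 0, 0, -0.078], [0.436, -0.342, -0.005, 0, 0, -0.078], [0.436, -0.342, -0.005, 0, 0, -0.078], [0.436, -0.342, -0.005, 0, 0, -0.078], [0.436, -0.342, -0.005, 0, 0, -0.078]]]'

```text
clock: 15.15
tcp_pos: [0.4454, 0.2063, 0.146]
orientation: [-0.002, 0.499, 0.866, -0.002]
wrist_force: [0.4, -0.5, -0.6]
finger_gap: 0.0383
grip_force: 40.5
```

>>> carry_out --increments '[[[0, 0, 0, 0, 0, 0], [0, 0, 0, 0, 0, 0]]]'

```text
clock: 15.4
tcp_pos: [0.4494, 0.2044, 0.147]
orientation: [-0.0, 0.501, 0.866, -0.001]
wrist_force: [0.7, -1.2, -0.4]
finger_gap: 0.0382
grip_force: 40.5
```

```bash
python3 - <<'E'
from pile import *
T=np.array([.427,.2435])
for c in ('wrist','top'):
    W,f,r=cloud(c)
    m=(f.min(2)>95)&(np.hypot(W[...,0]-T[0],W[...,1]-T[1])<.05)&(W[...,2]<.016)&(W[...,2]>.0065)
    print(c,m.sum(),*rect(W[m]),circ(W[m]))
go(427,243.5,50,120)
s=env.get_state()
W,f,r=cloud('scene');t=s['tcp_pos']
m=(np.hypot(W[...,0]-t[0],W[...,1]-t[1])<.03)&(W[...,2]>.1);print('lowest',np.sort(W[m][:,2])[:20:4]-t[2])
E
```

```text
wrist 685 [428.6 242.1] [61.1 60.8] -15.6 (array([428.5, 242.3]), 31.1)
top 0 [0. 0.] [0. 0.] 0.0 (array([0., 0.]), 0.0)
row [0.0915, -0.0007, 0.1948, -0.0001, 0.0, -0.0005] rows>= 1.7 t 15.5 j [ 0.26  0.19 -0.28  1.1  -0.    1.31] tcp [450.1 204.  147.4] gap 38.3 F [ 0.2  0.3 -1.3]
lowest [0.00583972 0.00670268 0.0071859  0.00768561 0.00860611]
```

```bash
python3 -c "
from h import *
go(428.5,242.3,50,120)"
```

```text
row [0.0882, 0.0006, 0.195, -0.0001, 0.0, -0.0005] rows>= 1.7 t 15.55 j [ 0.26  0.19 -0.28  1.1  -0.    1.31] tcp [450.2 203.9 147.5] gap 37.8 F [-0.2  0.4 -1.2]
```

>>> carry_out --increments '[[[0.088, 0.0005, 0.03, 0, 0, 0], [0.088, 0.0005, 0.14, 0, 0, 0], [0.088, 0.0005, 0.23, 0, 0, 0], [0.088, 0.0005, 0.27, 0, 0, 0], [0.088, 0.0005, 0.27, 0, 0, 0]]]'

```text
clock: 16.18
tcp_pos: [0.4268, 0.2418, 0.0113]
orientation: [-0.001, 0.501, 0.865, -0.002]
wrist_force: [-0.5, 0.5, -1.8]
finger_gap: 0.0378
grip_force: 40.6
```

```bash
python3 -c "
from h import *
go(428.5,242.3,-1.5,120)"
```

```text
row [-0.0008, 0.0035, 0.0256, -0.0007, -0.0001, -0.0005] rows>= 0.2 t 16.18 j [ 0.35  0.32 -0.49  0.77 -0.    1.4 ] tcp [426.8 241.8  11.3] gap 37.8 F [-0.5  0.5 -1.8]
```

>>> carry_out --increments '[[[0, 0.002, 0.016, 0, 0, 0], [0, 0.002, 0.024, 0, 0, 0], [0, 0.002, 0.026, 0, 0, 0], [0, 0.002, 0.026, 0, 0, 0]]]'

```text
clock: 16.68
tcp_pos: [0.429, 0.2437, 0.0004]
orientation: [0.0, 0.501, 0.866, 0.0]
wrist_force: [-0.3, 0.3, -0.3]
finger_gap: 0.0383
grip_force: 40.6
```

>>> carry_out --increments '[[[0, 0, 0.0015, 0, 0, 0], [0, 0, 0.003, 0, 0, 0], [0, 0, 0.003, 0, 0, 0]]]'

```text
clock: 17.05
tcp_pos: [0.4287, 0.2436, -0.0015]
orientation: [0.0, 0.501, 0.866, -0.0]
wrist_force: [0.5, -0.1, -2.1]
finger_gap: 0.0383
grip_force: 40.6
```

>>> carry_out --increments '[[[0, -0.001, 0.0015, 0, 0, 0], [0, -0.001, 0.003, 0, 0, 0], [0, -0.001, 0.003, 0, 0, 0]]]'

```text
clock: 17.42
tcp_pos: [0.4283, 0.2434, -0.0023]
orientation: [0.0, 0.501, 0.866, 0.0]
wrist_force: [-2.3, -0.0, 6.4]
finger_gap: 0.038
grip_force: 41.3
```

>>> carry_out --increments '[[[0, 0, 0, 0, 0, 0], [0, 0, 0, 0, 0, 0], [0, 0, 0, 0, 0, 0], [0, 0, -0.02, 0, 0, 0], [0, 0, -0.06, 0, 0, 0]]]' --jaw 0

```text
clock: 18.05
tcp_pos: [0.4276, 0.2431, 0.0271]
orientation: [-0.001, 0.501, 0.866, -0.001]
wrist_force: [-0.9, 0.2, -0.3]
finger_gap: 0.0853
grip_force: 0.0
```

>>> carry_out --increments '[[[0, 0, -0.12, 0, 0, 0], [0, 0, -0.2, 0, 0, 0], [0, 0, -0.24, 0, 0, 0], [0, 0, -0.24, 0, 0, 0]]]'

```text
clock: 18.55
tcp_pos: [0.4297, 0.2439, 0.1493]
orientation: [0.001, 0.501, 0.866, 0.002]
wrist_force: [1.1, 0.4, -0.8]
finger_gap: 0.0853
grip_force: 0.0
```

```bash
python3 - <<'E'
from pile import *
go(626,-10,148,92)
for c in ('wrist','scene'):
    W,f,r=cloud(c)
    m=(np.hypot(W[...,0]-.4285,W[...,1]-.2423)<.035)&(W[...,2]>.0235)&(W[...,2]<.05);print(c,m.sum(),circ(W[m]),np.percentile(W[m][:,2],[10,50,90]))
E
```

```text
row [-0.6359, 0.0869, 0.0035, 0.0007, -0.0, 0.0776] rows>= 5.1 t 18.55 j [ 0.35  0.18 -0.28  1.1  -0.    1.4 ] tcp [429.7 243.9 149.3] gap 85.3 F [ 1.1  0.4 -0.8]
wrist 1321 (array([429. , 242.7]), 19.3) [0.02629703 0.02734368 0.02826735]
scene 150 (array([429. , 242.6]), 20.1) [0.02563975 0.02726864 0.02899661]
```

>>> carry_out --increments '[[[-0.635, 0.087, 0.003, 0, 0, 0.078], [-0.635, 0.087, 0.003, 0, 0, 0.078], [-0.635, 0.087, 0.003, 0, 0, 0.078], [-0.635, 0.087, 0.003, 0, 0, 0.078], [-0.635, 0.087, 0.003, 0, 0, 0.078]]]'

```text
clock: 19.27
tcp_pos: [0.6195, -0.0055, 0.1436]
orientation: [-0.001, 0.696, 0.718, -0.001]
wrist_force: [1.3, 0.3, -0.1]
finger_gap: 0.0858
grip_force: 0.0
```

>>> carry_out --increments '[[[-0.01, 0.01, 0, 0, 0, 0], [-0.01, 0.01, 0, 0, 0, 0], [-0.01, 0.01, 0, 0, 0, 0]]]'

```text
clock: 19.65
tcp_pos: [0.6233, -0.0074, 0.1449]
orientation: [-0.001, 0.695, 0.719, -0.001]
wrist_force: [-0.6, 0.6, -0.8]
finger_gap: 0.0856
grip_force: 0.0
```

```bash
python3 - <<'E'
from pile import *
go(625.4,-10,60,92.1)
pile('wrist')
E
```

```text
row [-0.0055, 0.0044, 0.1698, -0.0003, -0.0001, -0.0005] rows>= 1.4 t 19.65 j [-0.14  0.43  0.05  1.19  0.    1.4 ] tcp [623.3  -7.4 144.9] gap 85.6 F [-0.6  0.6 -0.8]
wrist 0.023 1555 [626.9 -11.7] [100.5  58.5] -83.8 z 30.5 (array([626.4, -11.6]), 57.6)
wrist 0.044 3564 [625.6 -10. ] [59.1 42.2] -87.7 z 52.5 (array([625.5, -10.1]), 35.7)
```

>>> carry_out --increments '[[[-0.0055, 0.004, 0.06, 0, 0, 0], [-0.0055, 0.004, 0.15, 0, 0, 0], [-0.0055, 0.004, 0.22, 0, 0, 0], [-0.0055, 0.004, 0.246, 0, 0, 0], [-0.0055, 0.004, 0.246, 0, 0, 0]]]'

```text
clock: 20.32
tcp_pos: [0.6261, -0.0105, 0.0225]
orientation: [-0.0, 0.695, 0.719, -0.0]
wrist_force: [0.8, 0.8, 0.2]
finger_gap: 0.0852
grip_force: 0.0
```

```bash
python3 -c "
from h import *
go(625.4,-10,22,92.1)"
```

```text
row [0.001, -0.0013, 0.0011, -0.0002, -0.0, -0.0005] rows>= 0.0 t 20.32 j [-0.14  0.53 -0.12  0.93 -0.    1.39] tcp [626.1 -10.5  22.5] gap 85.2 F [0.8 0.8 0.2]
```

>>> carry_out --increments '[[[0, 0, 0, 0, 0, 0], [0, 0, 0, 0, 0, 0], [0, 0, 0, 0, 0, 0], [0, 0, 0, 0, 0, 0], [0, 0, 0, 0, 0, 0]]]' --jaw 1 --squeeze 50

```text
clock: 20.95
tcp_pos: [0.6279, -0.0116, 0.0243]
orientation: [0.001, 0.696, 0.718, 0.001]
wrist_force: [-0.3, 0.5, 6.0]
finger_gap: 0.0405
grip_force: 51.7
```

>>> carry_out --increments '[[[0, 0, -0.01, 0, 0, 0], [0, 0, -0.08, 0, 0, 0], [0, 0, -0.18, 0, 0, 0], [0, 0, -0.24, 0, 0, 0], [0, 0, -0.24, 0, 0, 0]]]'

```text
clock: 21.58
tcp_pos: [0.6286, -0.0117, 0.1457]
orientation: [0.002, 0.696, 0.718, 0.002]
wrist_force: [0.7, -0.6, -1.6]
finger_gap: 0.0404
grip_force: 51.0
```

```bash
python3 - <<'E'
from pile import *
go(490,-50,148,62)
pile('wrist')
s=env.get_state()
W,f,r=cloud('scene');t=s['tcp_pos']
m=(np.hypot(W[...,0]-t[0],W[...,1]-t[1])<.045)&(W[...,2]>.1);print('lowest',np.sort(W[m][:,2])[:20:4]-t[2])
E
```

```text
row [-0.0677, -0.2796, -0.0061, 0.0009, -0.0001, 0.0829] rows>= 2.3 t 21.57 j [-0.15  0.44  0.06  1.19 -0.    1.39] tcp [628.6 -11.7 145.7] gap 40.4 F [ 0.7 -0.6 -1.6]
wrist 0.023 1815 [624.5   8.1] [60.6 58.5] -83.7 z 30.4 (array([624.6,   7.8]), 41.3)
lowest [0.00637739 0.00672225 0.00756451 0.00771437 0.00790599]
```

```bash
python3 -c "
from h import *
go(411,-68,145,61.8)"
```

```text
row [-0.0995, -0.434, -0.0059, -0.0001, 0.0, 0.0834] rows>= 3.6 t 21.68 j [-0.15  0.44  0.06  1.19 -0.    1.39] tcp [626.3 -11.3 141.9] gap 40.3 F [-0.7  0.3 -2.2]
```

>>> carry_out --increments '[[[-0.1, -0.434, -0.006, 0, 0, 0.083], [-0.1, -0.434, -0.006, 0, 0, 0.083], [-0.1, -0.434, -0.006, 0, 0, 0.083], [-0.1, -0.434, -0.006, 0, 0, 0.083], [-0.1, -0.434, -0.006, 0, 0, 0.083]]]'

```text
clock: 22.3
tcp_pos: [0.4077, -0.0678, 0.1439]
orientation: [-0.002, 0.858, 0.514, -0.001]
wrist_force: [0.8, -0.3, -1.4]
finger_gap: 0.0404
grip_force: 51.1
```

```bash
python3 - <<'E'
from tray import *
f=tray('medium');tray('scene' and 'medium','scene');cv2.imwrite('pics/w6.png',f[:400,100:500])
go(451,6.5,60,61.8)
E
```

```text
medium wrist [ 249   52   77   94 6954] [452.3   6. ] [87.8 69.7] 61.4
 walls 1105 [452.2   5.6] [82.4 64.6] 61.3
medium scene [217 186  43  27 929] [447.4   6.5] [86.8 76.8] 61.8
 walls 197 [451.9   6.1] [82.7 67.6] 61.6
row [0.1693, 0.0, 0.1695, -0.0001, -0.0, 0.0003] rows>= 1.9 t 22.4 j [-0.36  0.05 -0.46  1.07  0.    1.7 ] tcp [411.2 -68.2 144.7] gap 40.1 F [ 0.2 -0.9 -0.4]
```

View pics/w6.png

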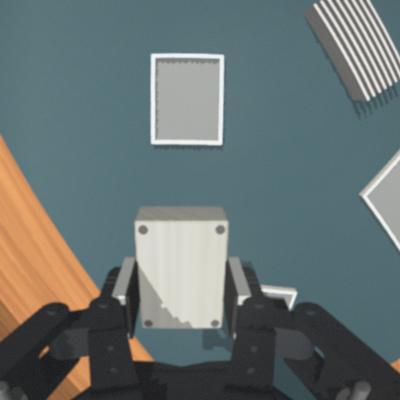

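>>> carry_out --increments '[[[0.168, 0.002, 0.02, 0, 0, 0.001], [0.168, 0.002, 0.1, 0, 0, 0.001], [0.168, 0.002, 0.18, 0, 0, 0.001], [0.168, 0.002, 0.23, 0, 0, 0.001], [0.168, 0.002, 0.23, 0, 0, 0.001]]]'

```text
clock: 23.02
tcp_pos: [0.4505, 0.0063, 0.0281]
orientation: [-0.002, 0.859, 0.513, -0.002]
wrist_force: [-0.3, 0.9, -1.0]
finger_gap: 0.0405
grip_force: 51.1
```

>>> carry_out --increments '[[[0, 0, 0.01, 0, 0, 0], [0, 0, 0.02, 0, 0, 0], [0, 0, 0.02, 0, 0, 0]]]'

```text
clock: 23.4
tcp_pos: [0.4522, 0.0053, 0.0209]
orientation: [0.0, 0.859, 0.512, 0.0]
wrist_force: [-0.6, -0.1, -1.1]
finger_gap: 0.0403
grip_force: 51.2
```

```bash
python3 -c "
from h import *
go(451.6,4.9,-2,61.4)"
```

```text
row [-0.0012, -0.0007, 0.0459, 0.0001, -0.0, 0.0005] rows>= 0.4 t 23.4 j [-0.17  0.24 -0.57  0.76 -0.    1.9 ] tcp [452.2   5.3  20.9] gap 40.3 F [-0.6 -0.1 -1.1]
```

>>> carry_out --increments '[[[-0.001, 0, 0.02, 0, 0, 0], [-0.001, 0, 0.036, 0, 0, 0], [-0.001, 0, 0.042, 0, 0, 0], [-0.001, 0, 0.044, 0, 0, 0], [-0.001, 0, 0.044, 0, 0, 0]]]'

```text
clock: 24.02
tcp_pos: [0.4516, 0.0049, -0.0014]
orientation: [0.0, 0.859, 0.512, -0.0]
wrist_force: [0.6, 0.1, -1.8]
finger_gap: 0.0405
grip_force: 51.2
```

>>> carry_out --increments '[[[0, 0, 0.002, 0, 0, 0], [0, 0, 0.004, 0, 0, 0], [0, 0, 0.004, 0, 0, 0]]]'

```text
clock: 24.4
tcp_pos: [0.4519, 0.0049, -0.0027]
orientation: [0.0, 0.859, 0.512, 0.0]
wrist_force: [-2.2, -0.3, 5.1]
finger_gap: 0.0405
grip_force: 51.8
```

>>> carry_out --increments '[[[0, 0, 0, 0, 0, 0], [0, 0, 0, 0, 0, 0], [0, 0, 0, 0, 0, 0], [0, 0, -0.02, 0, 0, 0], [0, 0, -0.06, 0, 0, 0]]]' --jaw 0

```text
clock: 25.02
tcp_pos: [0.4508, 0.005, 0.0268]
orientation: [-0.001, 0.859, 0.512, -0.001]
wrist_force: [-0.1, -0.1, 0.0]
finger_gap: 0.0857
grip_force: 0.0
```

>>> carry_out --increments '[[[0, 0, -0.12, 0, 0, 0], [0, 0, -0.2, 0, 0, 0], [0, 0, -0.24, 0, 0, 0], [0, 0, -0.24, 0, 0, 0]]]'

```text
clock: 25.52
tcp_pos: [0.4531, 0.0047, 0.1487]
orientation: [0.001, 0.859, 0.512, 0.002]
wrist_force: [-0.2, -0.9, 0.4]
finger_gap: 0.0853
grip_force: 0.0
```

```bash
python3 - <<'E'
from pile import *
go(626.8,-11.7,140,96.2)
for c in ('wrist','scene'):
    W,f,r=cloud(c)
    m=(np.hypot(W[...,0]-.4521,W[...,1]-.0058)<.045)&(W[...,2]>.0205)&(W[...,2]<.05);print(c,m.sum(),*rect(W[m]),np.percentile(W[m][:,2],[10,50,90]))
E
```

```text
row [0.1364, 0.3212, 0.019, 0.0007, -0.0, -0.0961] rows>= 2.8 t 25.52 j [-0.17  0.11 -0.38  1.08 -0.    1.9 ] tcp [453.1   4.7 148.7] gap 85.3 F [-0.2 -0.9  0.4]
wrist 2908 [452.8   6.3] [59.  42.2] 61.5 [0.02458625 0.02550435 0.02644292]
scene 406 [452.3   6.5] [60.2 44.1] 61.4 [0.02322932 0.02543053 0.02714503]
```

>>> carry_out --increments '[[[0.136, 0.321, 0.019, 0, 0, -0.096], [0.136, 0.321, 0.019, 0, 0, -0.096], [0.136, 0.321, 0.019, 0, 0, -0.096], [0.136, 0.321, 0.019, 0, 0, -0.096], [0.136, 0.321, 0.019, 0, 0, -0.096]]]'

```text
clock: 26.25
tcp_pos: [0.6241, -0.0115, 0.1344]
orientation: [-0.002, 0.668, 0.744, -0.001]
wrist_force: [-0.6, 0.5, 0.5]
finger_gap: 0.0852
grip_force: 0.0
```

```bash
python3 - <<'E'
from pile import *
go(626.8,-11.8,40,96.2)
pile('wrist')
E
```

```text
row [-0.0015, 0.0062, 0.1887, -0.0007, -0.0002, -0.0002] rows>= 1.5 t 26.25 j [-0.15  0.44  0.04  1.17 -0.    1.32] tcp [624.1 -11.5 134.4] gap 85.2 F [-0.6  0.5  0.5]
wrist 0.023 3151 [626.8 -11.9] [100.9  58.3] -83.7 z 30.4 (array([626.7, -12.3]), 57.6)
```

>>> carry_out --increments '[[[-0.001, 0.003, 0.08, 0, 0, 0], [-0.001, 0.003, 0.18, 0, 0, 0], [-0.001, 0.003, 0.22, 0, 0, 0], [-0.001, 0.003, 0.23, 0, 0, 0], [-0.001, 0.003, 0.23, 0, 0, 0]]]'

```text
clock: 26.92
tcp_pos: [0.6266, -0.0119, 0.0228]
orientation: [0.0, 0.668, 0.744, 0.0]
wrist_force: [0.4, -0.1, 0.7]
finger_gap: 0.0855
grip_force: 0.0
```

```bash
python3 -c "
from h import *
go(626.8,-12,-9,96.2)"
```

```text
row [-0.0002, 0.0003, 0.0635, 0.0001, 0.0, -0.0002] rows>= 0.5 t 26.93 j [-0.15  0.53 -0.12  0.93 -0.    1.32] tcp [626.6 -11.9  22.8] gap 85.5 F [ 0.4 -0.1  0.7]
```

>>> carry_out --increments '[[[0, 0, 0.03, 0, 0, 0], [0, 0, 0.055, 0, 0, 0], [0, 0, 0.063, 0, 0, 0], [0, 0, 0.063, 0, 0, 0]]]'

```text
clock: 27.42
tcp_pos: [0.6262, -0.0119, -0.0099]
orientation: [-0.0, 0.668, 0.744, -0.0]
wrist_force: [0.3, 0.4, -0.5]
finger_gap: 0.0853
grip_force: 0.0
```

>>> carry_out --increments '[[[0, 0, 0, 0, 0, 0], [0, 0, 0, 0, 0, 0], [0, 0, 0, 0, 0, 0], [0, 0, 0, 0, 0, 0]]]' --jaw 1 --squeeze 60

```text
clock: 27.92
tcp_pos: [0.6273, -0.012, -0.0086]
orientation: [0.001, 0.668, 0.744, 0.0]
wrist_force: [0.4, 0.1, 5.3]
finger_gap: 0.0567
grip_force: 66.9
```

>>> carry_out --increments '[[[0, 0, -0.01, 0, 0, 0], [0, 0, -0.08, 0, 0, 0], [0, 0, -0.18, 0, 0, 0], [0, 0, -0.26, 0, 0, 0], [0, 0, -0.26, 0, 0, 0]]]'

```text
clock: 28.55
tcp_pos: [0.6289, -0.0122, 0.1241]
orientation: [0.003, 0.668, 0.744, 0.002]
wrist_force: [0.1, 0.1, -3.8]
finger_gap: 0.0563
grip_force: 66.2
```

```bash
python3 - <<'E'
from tray import *
s=env.get_state();t=s['tcp_pos']
W,f,r=cloud('scene')
m=(np.hypot(W[...,0]-t[0],W[...,1]-t[1])<.045)&(W[...,2]>.08);print('lowest',np.sort(W[m][:,2])[:20:4]-t[2])
tray('large','top');tray('large','scene');tray('large','wrist')
go(632,-206.5,125,108.8)
E
```

```text
lowest [0.00898811 0.00932046 0.00977802 0.01003281 0.01034217]Traceback (most recent call last):
  File "<stdin>", line 5, in <module>
  File "tray.py", line 8, in tray
    i=1+np.argmax(S[1:,4]);m=L==i;print(n,c,S[i],*rect(W[m]))
        ~~~~~~~~~^^^^^^^^^
    return _wrapfunc(a, 'argmax', axis=axis, out=out, **kwds)
    return bound(*args, **kwds)
ValueError: attempt to get argmax of an empty sequence
```

```bash
python3 - <<'E'
from tray import *
tray('large','scene')
W,f,r=cloud('top');m=(np.hypot(W[...,0]-.632,W[...,1]+.206)<.075)&(W[...,2]<.02)&(f.min(2)>95);print('top',m.sum())
go(632,-206.5,125,108.7)
E
```

```text
large scene [ 118  262   82   69 2806] [ 626.8 -204.9] [127.   92.2] -70.0
 walls 444 [ 630.6 -204. ] [122.4  82.6] -70.9
top 0
row [-0.3888, -0.0278, -0.0138, -0.0006, -0.0002, -0.0349] rows>= 3.1 t 28.75 j [-0.15  0.45  0.02  1.14 -0.    1.32] tcp [625.  -11.7 118.2] gap 56.5 F [-0.4 -0.1 -3.1]
```

>>> carry_out --increments '[[[-0.387, -0.028, -0.012, 0, 0, -0.0355], [-0.387, -0.028, -0.012, 0, 0, -0.0355], [-0.387, -0.028, -0.012, 0, 0, -0.0355], [-0.387, -0.028, -0.012, 0, 0, -0.0355], [-0.387, -0.028, -0.012, 0, 0, -0.0355]]]'

```text
clock: 29.38
tcp_pos: [0.6322, -0.206, 0.1245]
orientation: [-0.002, 0.582, 0.813, -0.0]
wrist_force: [-0.2, 0.9, -2.6]
finger_gap: 0.057
grip_force: 66.1
```

>>> carry_out --increments '[[[0, 0, 0.04, 0, 0, 0], [0, 0, 0.1, 0, 0, 0], [0, 0, 0.14, 0, 0, 0], [0, 0, 0.16, 0, 0, 0], [0, 0, 0.16, 0, 0, 0]]]'

```text
clock: 30.0
tcp_pos: [0.6329, -0.2041, 0.0457]
orientation: [-0.001, 0.58, 0.814, -0.0]
wrist_force: [-0.3, -0.3, -2.6]
finger_gap: 0.057
grip_force: 66.0
```

```bash
python3 - <<'E'
from tray import *
go(631.6,-205.4,10,109)
W,f,r=cloud('wrist');m=(np.hypot(W[...,0]-.6316,W[...,1]+.2054)<.085)&(f.min(2)>95)&(W[...,2]>.0065)&(W[...,2]<.016);print(m.sum(),*rect(W[m]))
W2,f2,r2=cloud('scene');cv2.imwrite('pics/w7.png',np.hstack([f[:400,80:480],cv2.resize(f2[200:360,80:240],None,fx=2.5,fy=2.5)]))
E
```

```text
row [-0.0017, -0.0032, 0.0715, -0.0002, -0.0003, 0.0001] rows>= 0.6 t 30.0 j [-0.43  0.58  0.03  1.03  0.    0.81] tcp [ 632.9 -204.1   45.7] gap 57.0 F [-0.3 -0.3 -2.6]
1024 [ 614.3 -156.8] [80.8 23.4] 21.2
```

View pics/w7.png

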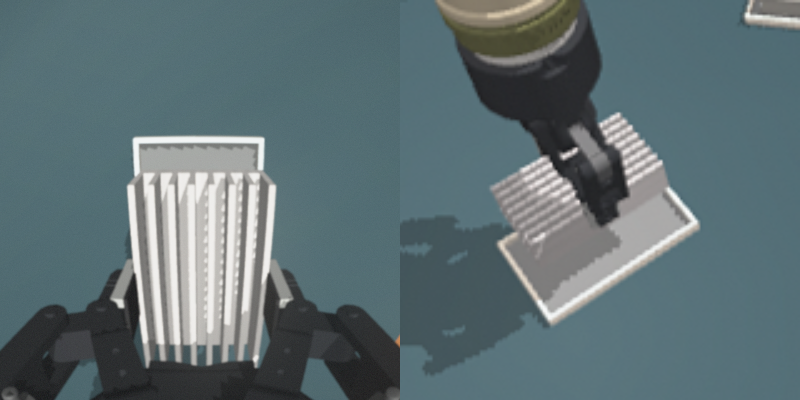

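```bash
python3 -c "
from h import *
go(631.1,-204.5,-4,109)"
```

```text
row [0.0035, -0.0052, 0.1028, 0.0001, 0.0001, -0.0] rows>= 0.8 t 30.1 j [-0.43  0.57  0.03  1.03 -0.    0.81] tcp [ 634.1 -205.3   47.4] gap 56.7 F [ 0.1 -0.6 -2. ]
```

>>> carry_out --increments '[[[0.003, -0.005, 0.03, 0, 0, 0], [0.003, -0.005, 0.06, 0, 0, 0], [0.003, -0.005, 0.08, 0, 0, 0], [0.003, -0.005, 0.09, 0, 0, 0], [0.003, -0.005, 0.09, 0, 0, 0]]]'

```text
clock: 30.72
tcp_pos: [0.6303, -0.2052, 0.001]
orientation: [-0.0, 0.581, 0.814, -0.0]
wrist_force: [0.1, 0.1, -3.4]
finger_gap: 0.0566
grip_force: 66.1
```

>>> carry_out --increments '[[[0, 0, 0.004, 0, 0, 0], [0, 0, 0.008, 0, 0, 0], [0, 0, 0.009, 0, 0, 0], [0, 0, 0.009, 0, 0, 0]]]'

```text
clock: 31.22
tcp_pos: [0.6307, -0.2052, -0.0028]
orientation: [0.0, 0.581, 0.814, -0.0]
wrist_force: [0.2, -0.1, -2.3]
finger_gap: 0.0567
grip_force: 66.1
```

>>> carry_out --increments '[[[0.001, 0, 0.003, 0, 0, 0], [0.001, 0, 0.006, 0, 0, 0], [0.001, 0, 0.006, 0, 0, 0]]]'

```text
clock: 31.6
tcp_pos: [0.6305, -0.2047, -0.0055]
orientation: [0.0, 0.581, 0.814, 0.0]
wrist_force: [-1.6, 0.7, 0.2]
finger_gap: 0.0566
grip_force: 66.4
```

>>> carry_out --increments '[[[0, 0, 0.002, 0, 0, 0], [0, 0, 0.002, 0, 0, 0]]]'

```text
clock: 31.85
tcp_pos: [0.6305, -0.2047, -0.0056]
orientation: [0.0, 0.581, 0.814, 0.0]
wrist_force: [-3.8, 2.1, 5.8]
finger_gap: 0.0561
grip_force: 67.1
```

>>> carry_out --increments '[[[0, 0, 0, 0, 0, 0], [0, 0, 0, 0, 0, 0], [0, 0, 0, 0, 0, 0], [0, 0, -0.02, 0, 0, 0], [0, 0, -0.06, 0, 0, 0]]]' --jaw 0

```text
clock: 32.48
tcp_pos: [0.6298, -0.2044, 0.0229]
orientation: [-0.001, 0.581, 0.814, -0.0]
wrist_force: [0.2, -1.0, -0.3]
finger_gap: 0.0856
grip_force: 0.0
```

>>> carry_out --increments '[[[0, 0, -0.12, 0, 0, 0], [0, 0, -0.2, 0, 0, 0], [0, 0, -0.28, 0, 0, 0], [0, 0, -0.3, 0, 0, 0], [0, 0, -0.3, 0, 0, 0]]]'

```text
clock: 33.1
tcp_pos: [0.6308, -0.2049, 0.1737]
orientation: [0.001, 0.581, 0.814, 0.0]
wrist_force: [-0.7, 0.3, -0.1]
finger_gap: 0.0856
grip_force: 0.0
```

```bash
python3 - <<'E'
from tray import *
W,f,r=cloud('wrist');W2,f2,r2=cloud('scene');cv2.imwrite('pics/w8.png',np.hstack([f[:400,80:480],cv2.resize(f2[130:330,80:480],None,fx=1,fy=1)[:200].repeat(2,0)[:400]]))
for X in (W,W2):
    m=(np.hypot(X[...,0]-.6311,X[...,1]+.2045)<.07)&(X[...,2]>.026)&(X[...,2]<.05);print(m.sum(),*rect(X[m]),np.percentile(X[m][:,2],[10,50,90]))
tray('large')
for n in ['solder_reel','tip_cleaner']:print(n,[(d['position'],d['score']) for d in env.find_in('scene',n)[:2]])
E
```

```text
2504 [ 630.8 -204.6] [99.6 58.5] -71.1 [0.03197296 0.03349796 0.0344426 ]
1609 [ 629.6 -203.9] [100.5  61.6] -71.3 [0.0274462  0.03144964 0.03421985]
large wrist [  240    94   128   153 11313] [ 649.9 -188.1] [164.8 132.7] -70.9
 walls 4355 [ 631.  -204.6] [122.2  80.9] -70.9
solder_reel [([0.6256, 0.2027, 0.0456], 0.77)]
tip_cleaner [([0.5316, 0.3662, 0.0296], 0.9)]
```

View pics/w8.png

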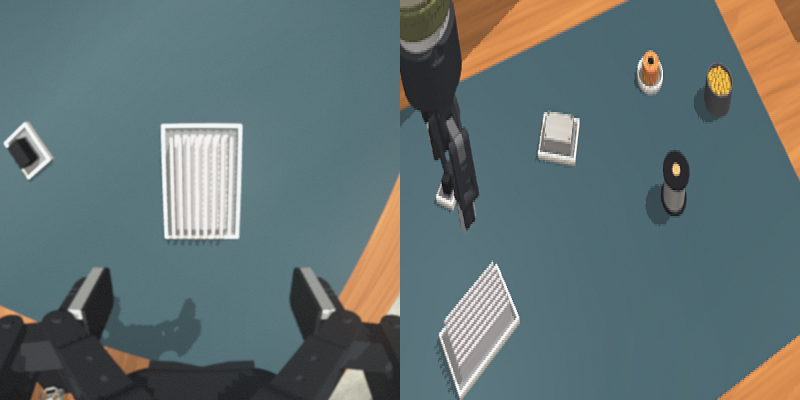

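All four parts sit centred in their trays: relay at (22,152), heatsink at (202,180), can at (560,135) and choke at (650,68). The reel and the tip cleaner have not moved. Handing in.

```bash
python3 -c "
from workcell import env
print(env.hand_in())"
```

```text
the job is handed in; nothing more can be done
None
```

The relay, choke, can and heatsink were taken off the pile in that order, and each was set down flat, centred in its own tray. The solder reel and tip cleaner did not move, and the job was handed in at about 33 s.

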